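Prop up the solar panel lid to catch the late sun

TASK

Two solar chargers lie on the bamboo shelf. Take the panel lid of the larger one by its front tongue, raise it to about 45 degrees, halfway between shut and upright, and let go so that it stays there. Leave the panel of the smaller charger as it is.

Things in the scene. Friction and masses are not known exactly. Their poses are not given: they have to be found in the camera images.
- panel (a joint): Angle of the larger charger's lid (rad): 0 shut, grows as the front rises, 0.785 = 45 degrees, at most 1.9; starts at 0 to 0.15. Stiff hinge: the lid stays where left; raising takes 6 to 12 N at the tongue. The charger is an immovable grey box 180 mm deep (front to hinge), 220 wide, 90 high, on the shelf (z = 0); its lid is a dark solar panel in an aluminium frame, 180 x 220 x 16 mm.
- panel_grip (a point): Middle of the larger lid's tongue, an aluminium bar 24 mm wide (along the hinge), 12 thick, sticking out 45 mm from mid front edge, free below and at the sides. 27 mm out from that edge; 98 mm above the shelf when shut. Moves with the lid: x from tongue to hinge, y along the hinge, z out of the panel. Pinched across its 24 mm from straight above, it turns between the fingers as the lid rises.
- panel_hinge (a point): Middle of the larger charger's hinge line, at the far upper edge of its box, 90 mm above the shelf; fixed to the box. x runs horizontally from the tongue side to the hinge side, y along the hinge, z up. With the lid shut panel_grip lies at x = -207, y = 0, z = +8 mm from here; it swings up and back about y in a circle of 207 mm radius.
- small_panel_grip (a point): The same point on the tongue of the smaller charger (same make and materials; box 120 mm deep, 140 wide, 60 high), 27 mm out from its lid's front edge, 68 mm above the shelf when shut. To be left alone. The chargers lie side by side, either one on the left, each turned up to 20 degrees, tongues towards the robot.

How it is judged:
By the outcome, as a careful person would: the job done as asked, in the order asked, and still so for the second after the job is handed in, with the robot touching nothing.
It also fails if it takes over 32 s, if anything falls off the work surface, if the arm or the gripper's body presses on something with over 40 N, if the wrist force passes 120 N, or if a joint passes its speed limit or range.

ROBOT

A 6-joint arm with a two-finger parallel gripper is mounted at the origin on the work surface. World frame = base frame: x ahead of the robot, y to its left, z up, the work surface at z = 0. Lengths are in m, angles in rad, forces in N, time in s.
With the tool pointing down it reaches from about 0.375 to 0.9 m from the base axis. Payload 3.1 kg.
Tool frame: the origin (TCP) lies midway between the tips of the shut fingers; the grasp point (between the pads) lies 19 mm behind it; x points along the fingers, y is the direction in which the jaws open and shut, and the axes are right-handed (so a half turn about x gives the same grasp; the last joint's range is limited). The gripper opens to 87 mm and grips with 3 to 60 N. Pads are 19 mm wide; open, the fingers measure 117 mm over their backs; the gripper's body (75 mm by 190 mm) begins 51 mm behind the grasp point.
Start: joints at [-1.522, 0.527, 1.433, -0, 1.181, -0.178], TCP at [0.141, -0.609, 0.223] pointing down, gripper open.
Joint ranges: [-3.08, 3.08], [-0.75, 2.2], [0.22, 2.44], [-1.43, 4.57], [0, 2.65], [-2.85, 2.85]. Speed limits (rad/s): [2.79, 2.79, 3.14, 3.14, 3.14, 3.14].

INTERFACE

Orientations are given as a unit quaternion [x, y, z, w].
In Python, from rig import get_obs, imaging, robot gives the robot as it stands.
- The arm moves only by the shell command python3 -m inch 'ROWS' [FORCE]. ROWS is JSON, a list of rows, each a list of 3 entries, a list of its own where there are three numbers: the finger opening in mm, from 0 to 87, then the shift along the tool's x, y, z in mm, then the turn, a rotation vector about the tool's x, y, z in degrees. In form: [[grip, [dx, dy, dz], [wx, wy, wz]], ...]. A call has 1 to 12 rows; each row shifts and turns the pose as measured when the row begins, along the tool's axes as they then stand; what a row does not reach is not made up. A row lasts 1/8 s, in which the tool goes at most 62.5 mm and 10.7 degrees, less where a joint would pass 70% of its speed; a pose out of reach is approached as far as the arm can. A call with a gripper value outside its range is refused whole. The fingers move at their own pace and stop on an object; FORCE is the grip in N (left out, the last holds). Time passes only in rows, so rows that do not move let the fingers close. It gives the time, the measured TCP pose, the force and the opening at its end, in the units of the state.
- get_obs(): the state, without advancing time (a new reading comes with each control period).
- imaging.camera(name): name is "side" or "top" or "wrist"; returns the picture (400x640x3 uint8, red, green, blue); there is no depth.
- imaging.camera_params(name): a dict with "camera_matrix" (3x3 intrinsics, pixels), "xyz" and "rotation" of the camera in the world. Camera axes: x right, y down, z forward; pixel columns grow to the right and rows downward; lengths in m; the calibration is good to about 2 mm. A picture is of the moment at which its call begins: read the wrist's pose just before it. camera_params takes no time and is no camera call; for the wrist camera it gives the pose at the moment of the call.
- robot.hand_in(): hands the job in, once; it reports no verdict.
Trained networks look in the newest picture that a camera, given by its name, has taken for a name from the list of things; names that differ only in an ending like _2 or _b are one class to them, and where a whole thing is asked for, a point or a joint stands for the part that bears it (a point fixed in the world has none). Each returns a list of dicts, best first, with "confidence" (0 to 1); they miss things now and then, are a little off and sometimes report something else, mostly with a low value. They report only what shows in the picture. A call takes as long as a camera call.
- imaging.cut_out(camera, target): "pixels" (400x640 bool, what is visible of it) and "box" ([centre column, centre row, width, height] in pixels, round what is visible of it).
- imaging.tip_of(camera, target): "pixel" ([column, row] in pixels: a listed point, or the origin of a listed thing).
The state is a dict: "time": time; "q": joint angles; "joint_velocities": joint speeds; "joint_torque": joint torques, N m; "position": TCP position; "tool_rot": TCP orientation; "ft_force": force on the tool from outside, world axes, zero at the start; "moment": the same for the moment, N m; "grip_width": finger opening in m.
Only numpy, scipy, OpenCV 4.12 (cv2) and the standard library are available. Lean on these libraries where they do the work, as an engineer would, in place of code of your own. Each camera call takes 0.05 s, during which the arm holds its last target. There are 200 camera calls.

## Working session

There is one attempt and no reset: what is moved stays moved. The work goes in short steps, Python scripts to look and compute and a shell command to move; the robot and the scene stay as the last step left them, time stands still between calls to the robot, and variables do not carry over. Pictures are saved under pics/ and viewed, about 8 in all and at most 12, crops included, and the job is handed in when it is done.

```bash
mkdir -p pics; cat > h.py <<'E'
import numpy as np, cv2
from rig import get_obs, imaging, robot
from scipy.spatial.transform import Rotation as R
def rotm(p):
    r=np.array(p["rotation"],float)
    return r if r.shape==(3,3) else R.from_quat(r).as_matrix()
def ray(name,px,p=None):
    p=p or imaging.camera_params(name)
    d=rotm(p)@np.linalg.inv(np.array(p["camera_matrix"]))@[px[0],px[1],1]
    return np.array(p["xyz"]),d/np.linalg.norm(d)
def atz(name,px,z):
    o,d=ray(name,px); return o+d*(z-o[2])/d[2]
def proj(name,X):
    p=imaging.camera_params(name); c=np.array(p["camera_matrix"])@(rotm(p).T@(np.array(X)-p["xyz"])); return c[:2]/c[2]
def tri(obs):
    A=np.zeros((3,3));b=np.zeros(3)
    for o,d in obs:
        M=np.eye(3)-np.outer(d,d);A+=M;b+=M@o
    return np.linalg.solve(A,b)
E
python3 - <<'E'
from h import *
ims=[]
for c in("top","side"):
    im=imaging.camera(c)[:,:,::-1].copy(); ims.append(im)
    for t in("panel_grip","panel_hinge","small_panel_grip"):
        for r in imaging.tip_of(c,t)[:2]:
            z={"panel_grip":.098,"panel_hinge":.09,"small_panel_grip":.068}[t]
            print(c,t,np.round(r["pixel"],1),round(r["confidence"],2),atz(c,r["pixel"],z).round(4))
print(get_obs()["time"],get_obs()["tool_rot"])
cv2.imwrite("pics/a.png",cv2.resize(np.vstack(ims),None,fx=.75,fy=.75))
E
```

```text
top panel_grip [405.7 266.3] 0.72 [ 0.4414 -0.2302  0.098 ]
top panel_hinge [425.9 179.4] 0.58 [ 0.6452 -0.2856  0.09  ]
top small_panel_grip [209.4 224.1] 0.71 [0.5425 0.23   0.068 ]
side panel_grip [417.4 168.5] 0.68 [ 0.44   -0.2344  0.098 ]
side panel_hinge [355.7 139.3] 0.56 [ 0.6405 -0.2874  0.09  ]
side small_panel_grip [289.8 290.9] 0.63 [0.5395 0.2234 0.068 ]
0.4 [ 0.70257425  0.08010909 -0.7025576   0.07990478]
```

View pics/a.png

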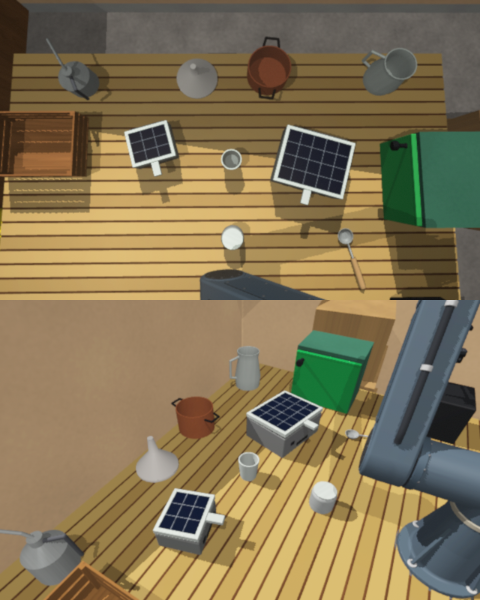

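The larger charger is on the right, with its tongue at top (406,266) and side (417,168). Both cameras agree with z = 98 mm, and the hinge distance comes out at 210 mm against 207. Next I check the green box against the approach path and work out the offsets.

```bash
python3 - <<'E'
from h import *
for p in [(520,176),(512,292),(560,302)]: print("box bottom top-cam",p,atz("top",p,0).round(3),atz("top",p,.2).round(3))
for p in [(393,107),(458,146),(478,90)]: print("side",p,atz("side",p,0).round(3),atz("side",p,.2).round(3))
s=get_obs(); T=R.from_quat(s["tool_rot"]).as_matrix(); print(T.round(3))
a=np.radians(-15); u=np.array([np.cos(a),np.sin(a),0]); g=np.array([.4405,-.232,.098])
yj=np.array([-u[1],u[0],0])
for y in(yj,-yj):
    G=np.c_[[0,0,-1],y,np.cross([0,0,-1],y)]
    print(np.degrees(R.from_matrix(T.T@G).as_rotvec()).round(1))
print((T.T@(g-4e-3*u+[0,0,.10]-s["position"])*1e3).round(0), s["position"])
E
```

```text
box bottom top-cam (520, 176) [ 0.667 -0.552  0.   ] [ 0.635 -0.462  0.2  ]
box bottom top-cam (512, 292) [ 0.373 -0.515  0.   ] [ 0.39  -0.431  0.2  ]
box bottom top-cam (560, 302) [ 0.348 -0.634  0.   ] [ 0.369 -0.531  0.2  ]
side (393, 107) [ 0.664 -0.671  0.   ] [ 0.556 -0.322  0.2  ]
side (458, 146) [ 0.39 -0.54  0.  ] [ 0.359 -0.228  0.2  ]
side (478, 90) [ 0.42  -0.965  0.   ] [ 0.381 -0.534  0.2  ]
[[-0.     0.225 -0.974]
 [ 0.    -0.974 -0.225]
 [-1.    -0.    -0.   ]]
[-152.   -0.    0.]
[28.  0.  0.]
[  25. -302. -373.] [ 0.14054165 -0.60888745  0.2224081 ]
```

```bash
python3 -m inch '[[60,[0,-48,-26],[0,0,0]],[60,[0,-48,-26],[0,0,0]],[60,[0,-48,-26],[0,0,0]],[60,[0,-48,-27],[0,0,0]],[60,[0,-18,-44],[0,0,0]],[60,[0,-18,-44],[0,0,0]],[60,[0,-18,-44],[0,0,0]],[60,[0,-18,-44],[0,0,0]],[60,[0,-18,-44],[0,0,0]],[60,[0,0,0],[9.4,0,0]],[60,[0,0,0],[9.4,0,0]],[60,[0,0,0],[9.4,0,0]]]' 20
cat > rem.py <<'E'
from h import *
im=imaging.camera("wrist")[:,:,::-1].copy()
s=get_obs(); T=R.from_quat(s["tool_rot"]).as_matrix()
obs=[]
for t,z in(("panel_grip",.098),("panel_hinge",.09)):
    for r in imaging.tip_of("wrist",t)[:2]:
        print(t,np.round(r["pixel"],1),round(r["confidence"],2),atz("wrist",r["pixel"],z).round(4))
a=np.radians(-15); u=np.array([np.cos(a),np.sin(a),0])
print("T",T.round(3).tolist(),"pos",s["position"],s["time"])
g=np.array([.4405,-.232,.098])-4e-3*u
print("to TCP goal", (T.T@(g-[0,0,.019]-s["position"])*1e3).round(1))
cv2.imwrite("pics/b.png",im)
E
python3 rem.py
```

```text
time: 1.9
position: [0.4028, -0.2527, 0.2233]
tool_rot: [0.702, -0.102, -0.698, -0.096]
ft_force: [-0.1, 0.0, -0.0]
grip_width: 0.0603
panel_grip [280.1 153.6] 0.85 [ 0.4448 -0.231   0.098 ]
T [[0.005, -0.282, -0.96], [-0.009, -0.96, 0.281], [-1.0, 0.007, -0.007]] pos [ 0.40275181 -0.25271916  0.223283  ] 1.95
to TCP goal [144.3 -31.4 -25.4]
```

View pics/b.png

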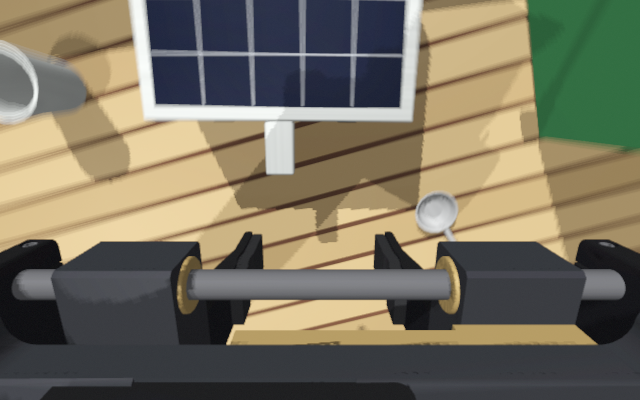

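The wrist view shows the tongue from (279,121) to (280,174), square to the jaws, and the grip point agrees with the top and side fixes to about 4 mm. Descending now.

```bash
python3 -m inch '[[60,[0,-33,-27],[0,0,0]],[60,[40,0,0],[0,0,0]],[60,[40,0,0],[0,0,0]]]' 20
python3 - <<'E'
from h import *
im=imaging.camera("wrist")[:,:,::-1].copy()
s=get_obs(); T=R.from_quat(s["tool_rot"]).as_matrix()
for c in("wrist","top","side"):
    if c!="wrist": imaging.camera(c)
    for r in imaging.tip_of(c,"panel_grip")[:1]:
        g=atz(c,r["pixel"],.098); print(c,r["pixel"],r["confidence"],g.round(4),(T.T@(g-[0,0,.019]-s["position"])*1e3).round(1))
print(T.round(3).tolist())
cv2.imwrite("pics/c.png",im)
E
```

```text
time: 2.42
position: [0.442, -0.232, 0.1451]
tool_rot: [0.706, -0.099, -0.695, -0.089]
ft_force: [0.9, -0.0, -0.0]
grip_width: 0.0601
wrist [315.9, 221.9] 0.84 [ 0.4392 -0.229   0.098 ] [61.7 -1.5  1.2]
side [414.3, 167.8] 0.81 [ 0.4479 -0.2332  0.098 ] [61.8  0.2 -8.4]
[[0.007, -0.264, -0.965], [-0.011, -0.965, 0.264], [-1.0, 0.009, -0.009]]
```

View pics/c.png

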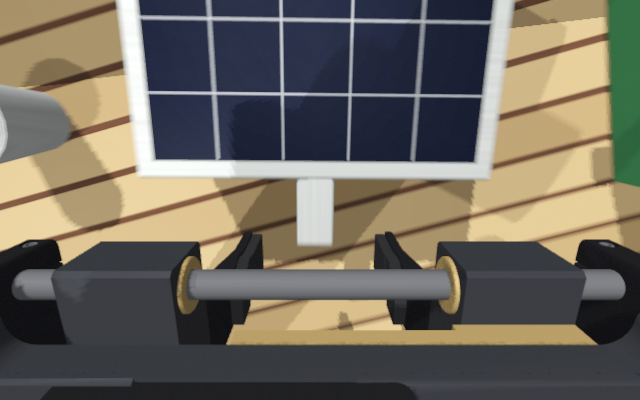

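```bash
python3 - <<'E'
from h import *
o=[ray("top",(405.7,266.3)),ray("side",(415.8,168.2)),ray("wrist",(315.9,221.9))]
X=tri(o);print(X.round(4),[tri([o[i],o[j]]).round(4).tolist() for i,j in((0,1),(0,2),(1,2))])
E
```

```text
[ 0.4422 -0.2307  0.1002] [[0.4423, -0.2293, 0.1015], [0.4409, -0.231, 0.0965], [0.4426, -0.2314, 0.1002]]
```

```bash
python3 -m inch '[[60,[31,-1,3],[0,0,0]],[60,[31,0,0],[0,0,0]],[20,[0,0,0],[0,0,0]],[20,[0,0,0],[0,0,0]],[20,[0,0,0],[0,0,0]],[20,[0,0,0],[0,0,0]]]' 40; python3 - <<'E'
from h import *
im=[imaging.camera(c)[:,:,::-1] for c in("wrist","side")]
s=get_obs(); print(s["position"],s["ft_force"],s["grip_width"],R.from_quat(s["tool_rot"]).as_matrix().round(3).tolist())
cv2.imwrite("pics/d.png",cv2.resize(np.hstack([im[0][100:400,120:520],cv2.resize(im[1][100:250,300:500],(400,300))]),None,fx=1,fy=1))
E
```

```text
time: 3.48
position: [0.4467, -0.2342, 0.0928]
tool_rot: [0.712, -0.103, -0.688, -0.09]
ft_force: [13.8, 19.8, -8.2]
grip_width: 0.0283
[ 0.44725447 -0.23208508  0.09273365] [11.28125583 15.66043131 -1.41091267] 0.023765059105930787 [[0.032, -0.271, -0.962], [-0.021, -0.962, 0.271], [-0.999, 0.011, -0.037]]
```

View pics/d.png

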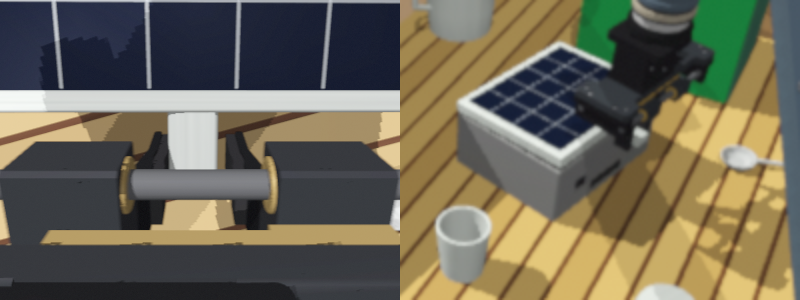

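Gripped, but 12 mm high and about 5 mm too far in, with a 2° tilt (something shifted during closing). I'll open, correct and regrip.

```bash
python3 -m inch '[[60,[0,0,0],[0,0,0]],[60,[0,0,0],[0,0,0]],[60,[0,1,9],[0,-2,-0.6]],[60,[0,0,0],[0,0,0]]]' 40; python3 - <<'E'
from h import *
s=get_obs(); T=R.from_quat(s["tool_rot"]).as_matrix();print(s["position"],s["ft_force"],T.round(3).tolist())
print((T.T@(np.array([.4385,-.231,.081])-s["position"])*1e3).round(1), np.degrees(np.cross([1,0,0],T.T@[0,0,-1])).round(2))
E
```

```text
time: 4.08
position: [0.4395, -0.2309, 0.0946]
tool_rot: [0.702, -0.097, -0.699, -0.095]
ft_force: [0.7, 1.0, -0.5]
grip_width: 0.055
[ 0.43947629 -0.23090532  0.09460724] [ 0.6630376   0.97461726 -0.5368382 ] [[0.004, -0.269, -0.963], [-0.004, -0.963, 0.269], [-1.0, 0.003, -0.005]]
[13.6  0.3  1. ] [ 0.   -0.29 -0.16]
```

```bash
python3 -m inch '[[60,[13,0,1],[0,0,0]],[60,[3,0,0],[0,0,0]]]' 40; python3 - <<'E'
from h import *
s=get_obs(); T=R.from_quat(s["tool_rot"]).as_matrix();print(s["position"],s["ft_force"],s["grip_width"])
print((T.T@(np.array([.4385,-.231,.081])-s["position"])*1e3).round(1), np.degrees(np.cross([1,0,0],T.T@[0,0,-1])).round(2))
E
```

```text
time: 4.32
position: [0.4388, -0.2315, 0.0781]
tool_rot: [0.703, -0.098, -0.698, -0.095]
ft_force: [0.3, 1.5, 0.4]
grip_width: 0.0596
[ 0.43881085 -0.23150938  0.07810335] [0.34603697 1.46137366 0.35017329] 0.05956285532876333
[-2.9 -0.4  0.4] [ 0.   -0.4  -0.22]
```

```bash
python3 -m inch '[[22,[-2,0,0],[0,0,0]],[22,[0,0,0],[0,0,0]],[22,[0,0,0],[0,0,0]]]' 40; python3 - <<'E'
from h import *
s=get_obs(); T=R.from_quat(s["tool_rot"]).as_matrix();print(s["position"],s["ft_force"],s["grip_width"],T.round(3).tolist())
print(np.degrees(np.cross([1,0,0],T.T@[0,0,-1])).round(2))
E
```

```text
time: 4.7
position: [0.4386, -0.2314, 0.0796]
tool_rot: [0.703, -0.098, -0.698, -0.095]
ft_force: [-0.5, -0.2, -0.1]
grip_width: 0.038
[ 0.43863471 -0.23138268  0.07960843] [-0.48630442 -0.19584904 -0.09343247] 0.03797180635058351 [[0.005, -0.27, -0.963], [-0.005, -0.963, 0.27], [-1.0, 0.004, -0.006]]
[ 0.   -0.36 -0.2 ]
```

```bash
python3 -m inch '[[18,[0,0,0],[0,0,0]],[18,[0,0,0],[0,0,0]],[18,[0,0,0],[0,0,0]]]' 40; python3 - <<'E'
from h import *
s=get_obs(); T=R.from_quat(s["tool_rot"]).as_matrix();print(s["position"],s["ft_force"],s["grip_width"])
r=.2112
for d in (0,10,20,30,40,45,47): 
    a=np.radians(d)+np.arctan2(.010,.211); print(d,round(1e3*(.211-r*np.cos(a)),1),round(1e3*(r*np.sin(a)-.010),1))
E
```

```text
time: 5.08
position: [0.4393, -0.2294, 0.0797]
tool_rot: [0.703, -0.098, -0.698, -0.097]
ft_force: [-1.5, -3.0, -0.7]
grip_width: 0.0231
[ 0.43925271 -0.22935315  0.07969462] [-1.49485095 -2.97038077 -0.71803091] 0.023052187041503025
0 0.0 -0.0
10 5.0 36.5
20 16.2 71.5
30 33.3 104.1
40 55.8 133.3
45 68.9 146.2
47 74.4 151.1
```

```bash
python3 -m inch '[[18,[-18,0,-2],[0,0,0]],[18,[-18,0,-3],[0,0,0]],[18,[-18,0,-5],[0,0,0]],[18,[-17,0,-6],[0,0,0]]]' 45; cat > st.py <<'E'
from h import *
s=get_obs(); T=R.from_quat(s["tool_rot"]).as_matrix()
a=np.radians(-15.3); u=np.array([np.cos(a),np.sin(a),0]); p0=np.array([.43925,-.22935,.07969])
gp=s["position"]-.019*T[:,0]; d=gp-(p0+[0,0,.019]); f,up=d@u,d[2]
ang=np.degrees(np.arctan2(up+.010,.211-f))-2.7
print("fwd,up mm",round(f*1e3,1),round(up*1e3,1),"side",round(d@[-u[1],u[0],0]*1e3,1),"ang",ang.round(1),"r",np.hypot(up+.01,.211-f).round(4),"F",np.round(s["ft_force"],1),s["grip_width"].__round__(4),"tilt",np.degrees(np.cross([1,0,0],T.T@[0,0,-1])).round(1),"z",T[:,2].round(3),s["time"])
E
python3 st.py
```

```text
time: 5.58
position: [0.4532, -0.2333, 0.1474]
tool_rot: [0.701, -0.097, -0.7, -0.098]
ft_force: [3.6, -1.4, -10.8]
grip_width: 0.0227
fwd,up mm 14.5 67.7 side -0.2 ang 18.9 r 0.2113 F [  3.6  -1.4 -10.8] 0.0227 tilt [ 0.  -0.   0.1] z [-0.962  0.272 -0.001] 5.575
```

```bash
python3 -m inch '[[18,[-17,0,-8],[0,0,0]],[18,[-16,0,-9],[0,0,0]],[18,[-15,0,-11],[0,0,0]],[18,[-14,0,-12],[0,0,0]]]' 45; python3 st.py
python3 - <<'E'
from h import *
im=[imaging.camera(c)[:,:,::-1] for c in("wrist","side")]
cv2.imwrite("pics/e.png",np.hstack([im[0][100:400,120:520],cv2.resize(im[1][80:230,300:500],(400,300))]))
E
```

```text
time: 6.08
position: [0.4843, -0.242, 0.2031]
tool_rot: [-0.693, 0.094, 0.708, 0.099]
ft_force: [-2.1, -2.5, -9.6]
grip_width: 0.0233
fwd,up mm 47.2 123.5 side -0.4 ang 36.5 r 0.2113 F [-2.1 -2.5 -9.6] 0.0233 tilt [-0.   1.3  0.2] z [-0.962  0.271  0.023] 6.075
```

View pics/e.png

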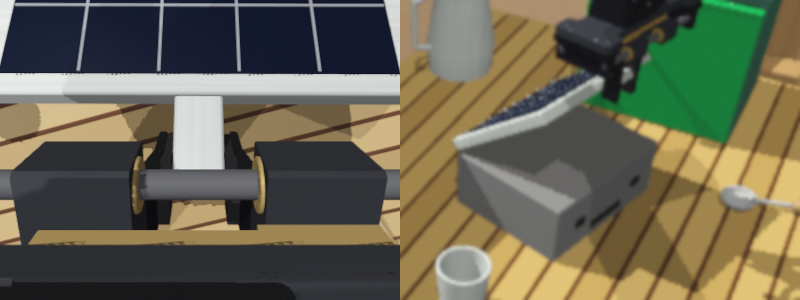

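The side view shows the lid up about 37°, held by the tongue and clear of the hand. Finishing the last 8.5°.

```bash
python3 -m inch '[[18,[-12.5,0,-11.5],[0,0.7,0]],[18,[-12,0,-12],[0,0.7,0]],[18,[0,0,0],[0,0,0]]]' 45; python3 st.py
```

```text
time: 6.55
position: [0.5073, -0.2486, 0.2275]
tool_rot: [0.701, -0.095, -0.7, -0.099]
ft_force: [-0.5, 0.3, 1.7]
grip_width: 0.0235
fwd,up mm 70.7 147.9 side -0.7 ang 45.7 r 0.2112 F [-0.5  0.3  1.7] 0.0235 tilt [ 0.  -0.   0.3] z [-0.962  0.271 -0.001] 6.55
```

```bash
python3 -m inch '[[60,[0,0,0],[0,0,0]],[60,[0,0,0],[0,0,0]],[60,[0,0,0],[0,0,0]],[60,[-20,0,0],[0,0,0]],[60,[-25,0,2],[0,0,0]],[60,[-30,0,15],[0,0,0]],[60,[-10,0,30],[0,0,0]],[60,[0,0,30],[0,0,0]],[60,[0,0,0],[0,0,0]]]'; python3 - <<'E'
from h import *
ims=[];rays=[]
for c in("top","side"):
    im=imaging.camera(c)[:,:,::-1]; ims.append(im)
    for t in("panel_grip","small_panel_grip"):
        r=imaging.tip_of(c,t)
        if r: print(c,t,r[0]["pixel"],r[0]["confidence"]); 
        if r and t=="panel_grip": rays.append(ray(c,r[0]["pixel"]))
if len(rays)==2:
    X=tri(rays);f=X-[.4422,-.2307,.1];a=np.radians(-15.3);u=np.array([np.cos(a),np.sin(a),0])
    print(X.round(4),np.degrees(np.arctan2(X[2]-.09,.207-f@u))-2.2)
cv2.imwrite("pics/f.png",np.hstack([ims[0][100:400,160:560],cv2.resize(ims[1][80:380,150:550],(400,300))]))
E
```

```text
time: 7.68
position: [0.4377, -0.2297, 0.3201]
tool_rot: [0.709, -0.098, -0.692, -0.096]
ft_force: [0.6, -0.6, -0.4]
grip_width: 0.0602
top panel_grip [432.0, 233.8] 0.73
top small_panel_grip [207.9, 226.1] 0.61
side panel_grip [401.5, 108.3] 0.79
side small_panel_grip [289.3, 292.9] 0.93
[ 0.5124 -0.2571  0.2402] 46.41581030740119
```

View pics/f.png

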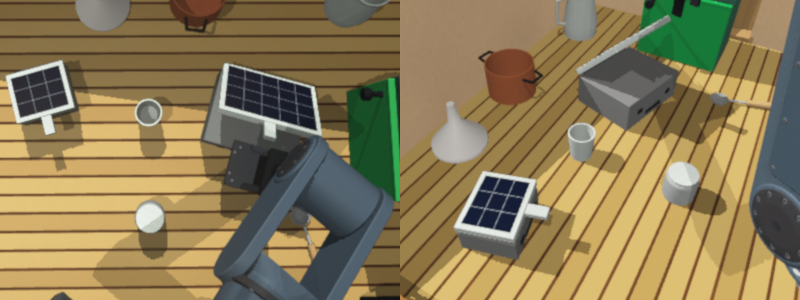

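The lid is standing at about 45–46° with the hand clear of it, and the small charger hasn't moved. Handing in.

```bash
python3 -c "
from rig import robot; print(robot.hand_in())"
```

```text
the job is handed in; nothing more can be done
None
```

The larger charger's lid now stands at about 45° and stayed there when I let go. I handed the job in at about 8 s of the 32 s allowed.

- **Lid angle:** the arm's position gave 45.7° just before release. The top and side cameras gave about 46.4° afterwards, with the hand already clear. The two differ by less than 1°.
- **Smaller charger:** I never went near it. Its tongue shows within about 2 pixels of where it was at the start, and its lid still looks shut.
- **First grip:** it landed about 12 mm too high, slightly too far in and 2° tilted, with about 24 N at the wrist. I opened, corrected and gripped again before lifting.
- **Forces:** the highest reading I saw was about 25 N at the wrist, during that first grip. I read it only at the end of each move. After I let go and backed off, it was under 1 N.

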